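# Return the samples to their colour-coded drip dishes

## Robot

A 7-joint arm with a two-finger parallel gripper is mounted at the origin on a cart in front of the work surface, level with it; the furniture and walls round the work are solid. World frame = base frame: x ahead of the robot, y to its left, z up, the work surface at z = 0. Lengths are in m, angles in rad, forces in N, time in s.
With the tool pointing down it reaches from about 0.4 to 0.875 m from the base axis. Payload 6.5 kg.
Tool frame: the origin (TCP) lies on the mounting face of the last link; the fingertips stand 173 mm ahead of it and the grasp point (between the pads) lies 155 mm ahead of it; z points along the fingers, y is the direction in which the jaws open and shut (so a half turn about z gives the same grasp; the last joint's range is limited). The gripper opens to 85 mm and grips with 20 to 120 N. Pads are 22 mm wide; open, the fingers measure 114 mm over their backs; the gripper's body (76 mm by 85 mm) begins 54 mm behind the grasp point. The pads swing forward as they close: fully open they stand 13 mm farther back than shut.
Start: joints at [-1.402, 0.536, -0.004, 1.538, 0.003, 1.067, -0.071], TCP at [0.151, 0.632, 0.405] pointing down, gripper open.
Joint ranges: [-2.7, 2.7], [-0.37, 2.16], [-1.27, 1.26], [0.24, 2.4], [-1.31, 4.45], [0.19, 1.91], [-2.76, 2.76]. Speed limits (rad/s): [2.39, 2.39, 3.14, 3.14, 3.14, 3.14, 3.14].

## Interface

Orientations are given as a unit quaternion [x, y, z, w].
In Python, from bench import env, cams gives the robot as it stands.
- The arm moves only by the tool step_arm, never from a script. Its argument "targets" is a list that holds one entry, the list of rows, each a list of 5 numbers: the shift along the tool's x, y, z in m, then the turn about the tool's z in rad, then the finger opening in m, from 0 to 0.0854. In form: [[[x, y, z, turn, gripper], ...]]. A call has 1 to 10 rows; each row shifts and turns the commanded pose from where the row before left it, along the tool's axes as they then stand; what a row does not reach is not made up. A row lasts 1/12 s, in which the tool goes at most 41.7 mm and 7.16 degrees, less where a joint would pass 70% of its speed; a pose out of reach is approached as far as the arm can. A call is refused whole if a number of a shift passes 0.0417 or a number of a turn 0.125, either way. A call with a gripper value outside its range is refused whole. The fingers move at their own pace and stop on an object; "force" is the grip in N (left out, the last holds). Time passes only in rows, so rows that do not move let the fingers close. It gives the time, the measured TCP pose, the force and the opening at its end, in the units of the state.
- env.read_state(): the state, without advancing time (a new reading comes with each control period).
- cams.get_image(name): name is "scene" or "side" or "wrist"; returns a dict with "img" (400x640x3 uint8, red, green, blue), "mtx" (3x3 intrinsics, pixels), "rvec" (rotation vector, rad) and "tvec" (3), from world to camera coordinates, as OpenCV has them; the wrist camera has in their place "T_tool_cam" (4x4, takes a point from camera to tool coordinates, whose origin is the TCP and whose axes are the flange's). Camera axes: x right, y down, z forward; pixel columns grow to the right and rows downward; lengths in m; the calibration is good to about 2 mm. A picture is of the moment at which its call begins: read the wrist's pose just before it. There is no depth.
- env.finish_job(): hands the job in, once; it reports no verdict.
The state is a dict: "t": time; "joint_pos": joint angles; "dq": joint speeds; "effort": joint torques, N m; "ee_pos": TCP position; "orientation": TCP orientation; "wrist_force": force on the tool from outside, world axes, zero at the start; "moment": the same for the moment, N m; "opening": finger opening in m.
Only numpy, scipy, OpenCV 4.12 (cv2) and the standard library are available. Lean on these libraries where they do the work, as an engineer would, in place of code of your own. Each camera call takes 0.05 s, during which the arm holds its last target.

## Task

Three small vials and a tall tube have been put back on one another's drip dishes: move each onto the middle of the dish whose colour matches its cap, so red, grey, black and blue each stand upright on their own dish, one container to a dish. You may use the empty cork-coloured dish as a free spot on the way; it is empty again at the end. Set them down gently without dropping or tipping any, and leave the larger reagent bottle where it stands.

Things in the scene. Friction and masses are not known exactly. Their poses are not given: they have to be found in the camera images.
- vial_red_center (a point): Small glass vial with a round red screw cap, 22 mm in diameter and 51 mm tall (cap 20 mm in diameter, the top 9 mm), about 30 g, standing upright in a drip dish at the start. This point is its centre: on its axis, half-way up, 25.5 mm above its foot; z points up its axis.
- vial_grey_center (a point): Small glass vial with a round mid-grey screw cap, 22 mm in diameter and 51 mm tall (cap 20 mm in diameter, the top 9 mm), about 30 g, standing upright in a drip dish at the start. This point is its centre: on its axis, half-way up, 25.5 mm above its foot; z points up its axis.
- vial_black_center (a point): Small glass vial with a round black screw cap, 22 mm in diameter and 51 mm tall (cap 20 mm in diameter, the top 9 mm), about 30 g, standing upright in a drip dish at the start. This point is its centre: on its axis, half-way up, 25.5 mm above its foot; z points up its axis.
- tube_blue_center (a point): Tall plastic tube with a blue screw cap, 110 mm tall, body 28 mm in diameter, cap 34 mm in diameter (the top 14 mm), about 50 g, standing upright on its flat skirt in a drip dish at the start. This point is its centre: on its axis, half-way up, 55 mm above its foot; z points up its axis. Its top is 55 mm above this point, so grip the body 20 to 30 mm above this point if the gripper is short.
- dish_red_floor (a point): Fixed red round drip dish, 76 mm in diameter over its rim, which is 8 mm high above the table; flat inner floor 4 mm above the table, at least 60 mm in diameter, so a container may stand up to 14 mm from its middle. This point is the middle of that floor; z points up.
- dish_grey_floor (a point): Fixed mid-grey round drip dish, 76 mm in diameter over its rim, which is 8 mm high above the table; flat inner floor 4 mm above the table, at least 60 mm in diameter, so a container may stand up to 14 mm from its middle. This point is the middle of that floor; z points up.
- dish_black_floor (a point): Fixed black round drip dish, 76 mm in diameter over its rim, which is 8 mm high above the table; flat inner floor 4 mm above the table, at least 60 mm in diameter, so a container may stand up to 14 mm from its middle. This point is the middle of that floor; z points up.
- dish_blue_floor (a point): Fixed blue round drip dish, 76 mm in diameter over its rim, which is 8 mm high above the table; flat inner floor 4 mm above the table, at least 60 mm in diameter, so a container may stand up to 14 mm from its middle. This point is the middle of that floor; z points up.
- dish_spare_floor (a point): Fixed cork-coloured (tan) round drip dish, 76 mm in diameter over its rim, which is 8 mm high above the table; flat inner floor 4 mm above the table, at least 60 mm in diameter, so a container may stand up to 14 mm from its middle. This point is the middle of that floor; z points up. It belongs to none of the containers and is empty at the start: the free spot.
- bottle_center (a point): Reagent bottle with a black cap, much larger than the vials: 49 mm in diameter and 94 mm tall, 140 g, standing loose on the bare table among the dishes. It stays where it is. This point is its centre, half-way up, 47 mm above its foot.
Things that resemble listed ones, but are neither listed nor needed, are in the scene too. Leave any purple look-alike of the part that bears vial_grey_center alone. What is shaped like the part that bears tube_blue_center but purple is not meant.

How it is judged:
By the outcome, as a careful person would: the job done as asked, in the order asked, and still so for the second after the job is handed in, with the robot touching nothing.
It also fails if it takes over 131 s, if anything falls off the work surface, if the arm or the gripper's body presses on something with over 40 N, if the wrist force passes 120 N, or if a joint passes its speed limit or range.

## Working session

There is one attempt and no reset: what is moved stays moved. The work goes in short steps, Python scripts to look and compute and a tool call to move; the robot and the scene stay as the last step left them, time stands still between calls to the robot, and variables do not carry over. Pictures are saved under pics/ and viewed, and the job is handed in when it is done.

Besides the shell and the picture viewer there is one more tool, called after "Emit:" by a JSON object that holds its "op" and its "data". step_arm: Moves the arm, as the interface text tells. Its arguments: {"type":"object","properties":{"targets":{"type":"array","items":{"type":"array","items":{"type":"array","items":{"type":"number"}}}},"force":{"type":"number"}},"required":["targets"]}

```bash
ls; mkdir -p pics
python3 - <<'E'
from bench import env,cams
import cv2
s=env.read_state();print(s)
for n in("scene","side","wrist"):
    d=cams.get_image(n);cv2.imwrite(f"pics/a_{n}.png",d["img"][:,:,::-1])
    print(n,{k:v for k,v in d.items() if k!="img"})
E
```

```text
pics
{'t': 0.0, 'joint_pos': array([-1.40221967,  0.53717274, -0.00444009,  1.53883766,  0.00262237,
        1.06733385, -0.07121941]), 'dq': array([ 5.91296552e-04, -1.55364151e-03, -9.10906635e-04, -1.30248082e-03,
       -5.99934366e-05, -2.46628299e-03,  1.35259746e-04]), 'effort': array([-1.65970318e-04, -5.83410823e+01,  1.04851607e+00, -2.59107774e+01,
        1.24137173e-02,  9.43137333e-03, -2.49740452e-06]), 'ee_pos': array([0.15112967, 0.63185345, 0.4038224 ]), 'orientation': array([ 1.17086831e-01,  9.93121298e-01, -8.72518540e-04, -2.89038354e-05]), 'wrist_force': array([ 0.41238325, -0.60174591,  0.49773977]), 'moment': array([-0.07437804,  0.00992239,  0.04307503]), 'opening': 0.08519986157240764}
scene {'mtx': array([[441.12086504,   0.        , 317.68700561],
       [  0.        , 441.12086504, 201.25902238],
       [  0.        ,   0.        ,   1.        ]]), 'rvec': array([ 2.1808607 , -0.7118185 ,  0.31185633]), 'tvec': array([-0.506218  ,  0.18432199,  0.79840595])}
side {'mtx': array([[454.61853153,   0.        , 320.32570746],
       [  0.        , 454.61853153, 196.78304048],
       [  0.        ,   0.        ,   1.        ]]), 'rvec': array([ 0.22410617, -2.50434522,  1.70969582]), 'tvec': array([0.50823642, 0.15820274, 0.65331543])}
wrist {'mtx': array([[360.27297374,   0.        , 320.67155175],
       [  0.        , 360.27297374, 194.63996041],
       [  0.        ,   0.        ,   1.        ]]), 'T_tool_cam': array([[ 1.50150803e-03, -9.59259457e-01, -2.82522635e-01,
         7.27284843e-02],
       [ 9.99998218e-01,  1.11713090e-03,  1.52160186e-03,
        -1.27184771e-04],
       [-1.14399621e-03, -2.82524416e-01,  9.59259426e-01,
         3.12786664e-02],
       [ 0.00000000e+00,  0.00000000e+00,  0.00000000e+00,
         1.00000000e+00]])}
```

View pics/a_scene.png

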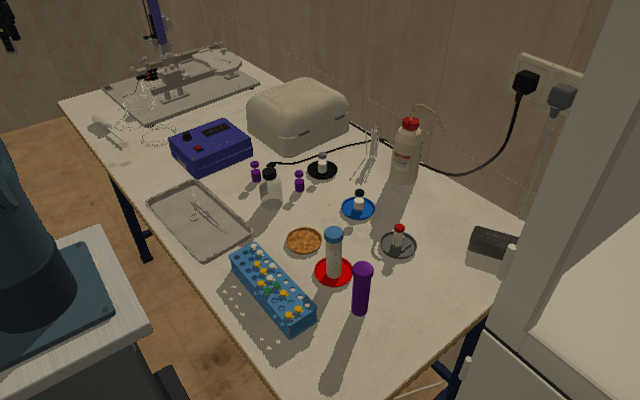

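View pics/a_side.png

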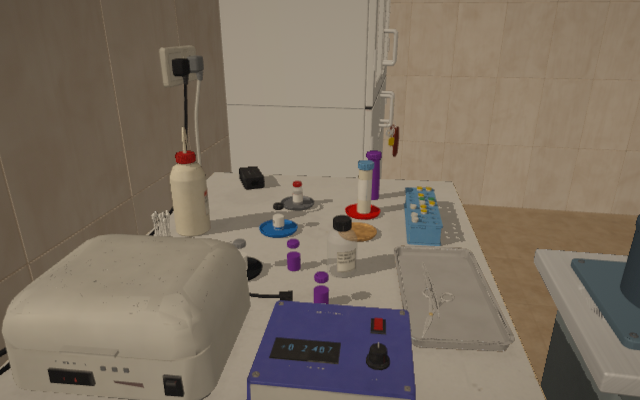

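View pics/a_wrist.png

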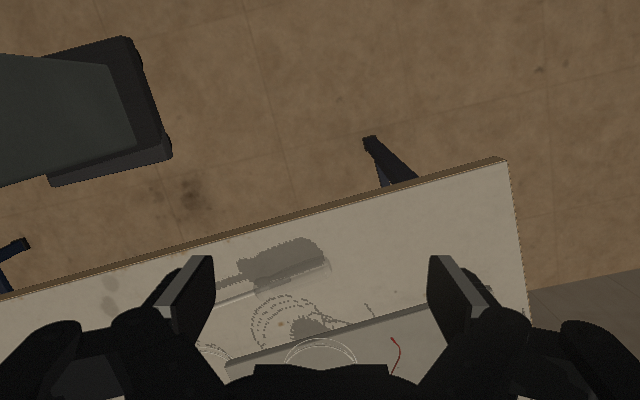

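Run:
```python
import cv2
a=cv2.imread("pics/a_scene.png")[140:330,220:440];cv2.imwrite("pics/b1.png",cv2.resize(a,None,fx=3.1,fy=3.1,interpolation=cv2.INTER_CUBIC))
a=cv2.imread("pics/a_side.png")[145:315,220:410];cv2.imwrite("pics/b2.png",cv2.resize(a,None,fx=3.5,fy=3.5,interpolation=cv2.INTER_CUBIC))
```

```text
(no output)
```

View pics/b1.png

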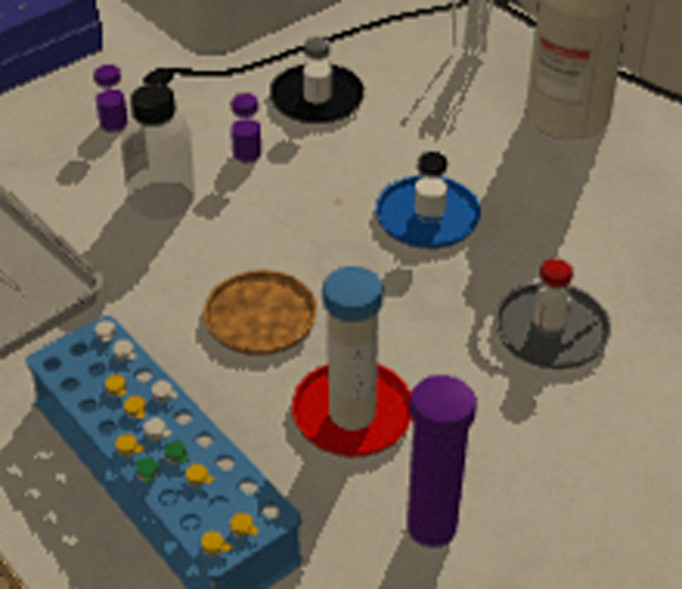

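View pics/b2.png

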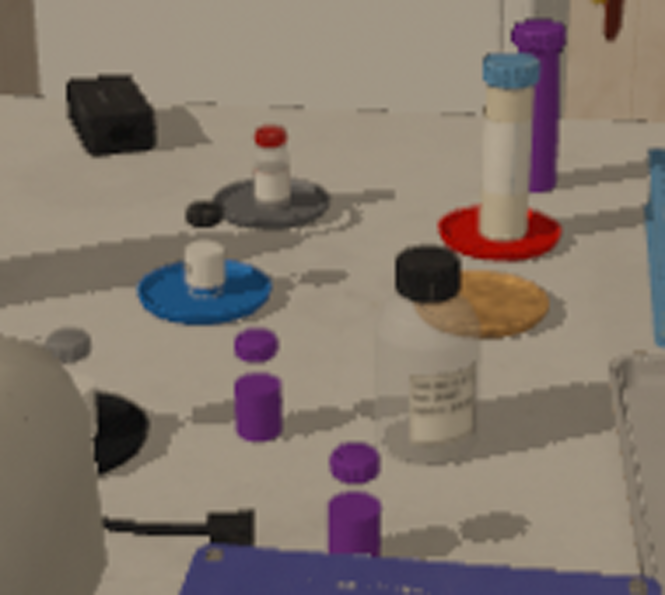

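```bash
cat > h.py <<'E'
import numpy as np,cv2
from scipy.spatial.transform import Rotation as R
from scipy.optimize import least_squares
def ray(d,uv,st=None):
    """camera centre, unit directions in world"""
    p=cv2.undistortPoints(np.asarray(uv,float).reshape(-1,1,2),d["mtx"],None).reshape(-1,2)
    v=np.c_[p,np.ones(len(p))]
    if "rvec" in d:
        Rm=cv2.Rodrigues(d["rvec"])[0]; c=-Rm.T@d["tvec"]; v=v@Rm
    else:
        T=np.eye(4);T[:3,:3]=R.from_quat(st["orientation"]).as_matrix();T[:3,3]=st["ee_pos"];T=T@d["T_tool_cam"]
        c=T[:3,3];v=v@T[:3,:3].T
    return c,v
def onplane(d,uv,z,st=None):
    c,v=ray(d,uv,st);return c+v*((z-c[2])/v[:,2])[:,None]
def circ(P,r=None):
    P=P[:,:2];c0=P.mean(0)
    if r: f=lambda q:np.hypot(*(P-q).T)-r
    else: f=lambda q:np.hypot(*(P-q[:2]).T)-q[2]
    return least_squares(f,c0 if r else [*c0,.03],loss="soft_l1",f_scale=.001).x
def tri(d1,p1,d2,p2):
    c1,v1=ray(d1,[p1]);c2,v2=ray(d2,[p2]);v1=v1[0]/np.linalg.norm(v1);v2=v2[0]/np.linalg.norm(v2)
    t=np.linalg.lstsq(np.c_[v1,-v2],c2-c1,rcond=None)[0];a=c1+t[0]*v1;b=c2+t[1]*v2
    return (a+b)/2,np.linalg.norm(a-b)
E
python3 - <<'E'
from h import *
from bench import cams
np.set_printoptions(precision=4,suppress=True)
S=cams.get_image("scene");D=cams.get_image("side")
f=lambda x,y:[220+x/3.1,140+y/3.1]
g=lambda x,y:[220+x/3.5,145+y/3.5]
for n,p,z in [("dblack",(317,94),.008),("dblue",(428.5,211),.008),("dgrey",(553.5,325),.008),("dspare",(260,312),.008),("dred",(352,408),.008),
 ("grey",(317,46),.055),("black",(432,160),.055),("red",(556,268),.055),("tube",(352,283),.114),("pv1",(107,73),.051),("pv2",(245,101),.051),("ptube",(443,393),.11),("bottle",(153,98),.094),
 ("rackL",(30,360),.05),("rackT",(106,320),.05),("rackR",(299,523),.05),("rackB",(190,585),.05)]:
    print(n,onplane(S,[f(*p)],z)[0])
for n,p,q in [("grey",(317,46),(68,338)),("black",(432,160),(205,209)),("red",(556,268),(270,132)),("tube",(352,283),(511,62)),("ptube",(443,393),(539,27)),("dblue",(428.5,211),(205,291)),("dgrey",(553.5,325),(272,203)),("dred",(352,408),(500,230)),("bottle",(153,98),(428,255)),("pv2",(245,101),(255,338)),("pv1",(107,73),(354,452))]:
    print("tri",n,*tri(S,f(*p),D,g(*q)))
E
```

```text
dblack [0.6447 0.0091 0.008 ]
dblue [ 0.6253 -0.1515  0.008 ]
dgrey [ 0.6183 -0.2861  0.008 ]
dspare [ 0.472 -0.163  0.008]
dred [ 0.4708 -0.2642  0.008 ]
grey [0.6439 0.0074 0.055 ]
black [ 0.6253 -0.1519  0.055 ]
red [ 0.6185 -0.2811  0.055 ]
tube [ 0.4702 -0.2633  0.114 ]
pv1 [0.4992 0.0785 0.051 ]
pv2 [ 0.5629 -0.0135  0.051 ]
ptube [ 0.461  -0.3531  0.11  ]
bottle [ 0.4834 -0.022   0.094 ]
rackL [ 0.3174 -0.1495  0.05  ]
rackT [ 0.3702 -0.1475  0.05  ]
rackR [ 0.3783 -0.3386  0.05  ]
rackB [ 0.3118 -0.3365  0.05  ]
tri grey [0.6466 0.0111 0.052 ] 0.00020438417289499327
tri black [ 0.626  -0.1504  0.0529] 0.0016631922645930716
tri red [ 0.6191 -0.2799  0.0529] 0.0016453521072023296
tri tube [ 0.4699 -0.2621  0.1121] 0.00254152451986045
tri ptube [ 0.46   -0.3526  0.1087] 0.003182861947130517
tri dblue [ 0.6273 -0.1485  0.0039] 0.0018669788516090188
tri dgrey [ 0.62   -0.2838  0.0037] 0.0024645845949926933
tri dred [ 0.472  -0.262   0.0047] 0.0009593795305429038
tri bottle [ 0.4846 -0.0202  0.0927] 0.000537842243428722
tri pv2 [ 0.5642 -0.011   0.0487] 0.0007757991681045203
tri pv1 [0.5005 0.0813 0.0489] 0.00010521506659987223
```

Run:
```python
from h import *
from bench import cams
np.set_printoptions(precision=3,suppress=True)
S=cams.get_image("scene");D=cams.get_image("side")
print(onplane(S,[[255,138],[275,158],[282,163],[349,133]],0)); # box base near edge
for z in(.08,.1,.12,.15): print(z,onplane(D,[[248,285],[232,262]],z))
```

```text
[[0.592 0.25  0.   ]
 [0.585 0.134 0.   ]
 [0.588 0.105 0.   ]
 [0.814 0.114 0.   ]]
0.08 [[0.576 0.173 0.08 ]
 [0.615 0.123 0.08 ]]
0.1 [[0.564 0.204 0.1  ]
 [0.601 0.156 0.1  ]]
0.12 [[0.553 0.234 0.12 ]
 [0.587 0.189 0.12 ]]
0.15 [[0.536 0.279 0.15 ]
 [0.567 0.24  0.15 ]]
```

Emit:
{"op": "step_arm", "data": {"targets": [[[0, 0, 0, -0.117, 0.085], [0, 0, 0, -0.117, 0.085], [-0.0206, -0.026, 0, 0, 0.085], [-0.0206, -0.026, 0, 0, 0.085], [-0.0206, -0.026, 0, 0, 0.085], [-0.0206, -0.026, 0, 0, 0.085]]], "force": 30}}

```text
t: 0.85
ee_pos: [0.2343, 0.5268, 0.4047]
orientation: [0.0, 1.0, -0.0, 0.0]
wrist_force: [1.4, -0.4, 0.2]
opening: 0.0849
```

Emit:
{"op": "step_arm", "data": {"targets": [[[-0.0205, -0.026, 0, 0, 0.07], [-0.0205, -0.026, 0, 0, 0.07], [-0.0205, -0.026, 0, 0, 0.07], [-0.0205, -0.026, 0, 0, 0.07], [-0.0205, -0.026, 0, 0, 0.07], [-0.0205, -0.026, 0, 0, 0.07], [-0.0205, -0.026, 0, 0, 0.07], [-0.0205, -0.026, 0, 0, 0.07], [-0.0205, -0.026, 0, 0, 0.07], [-0.0205, -0.026, 0, 0, 0.07]]]}}

```text
t: 1.68
ee_pos: [0.4391, 0.2665, 0.405]
orientation: [0.0, 1.0, 0.0, 0.0]
wrist_force: [1.1, 0.6, -0.1]
opening: 0.0698
```

Emit:
{"op": "step_arm", "data": {"targets": [[[-0.0205, -0.026, 0, 0, 0.07], [-0.0205, -0.026, 0, 0, 0.07], [-0.0205, -0.026, 0, 0, 0.07], [-0.0205, -0.026, 0, 0, 0.07], [-0.0205, -0.026, 0, 0, 0.07], [-0.0205, -0.026, 0, 0, 0.07], [-0.0205, -0.026, 0, 0, 0.07], [-0.0205, -0.026, 0, 0, 0.07], [-0.0205, -0.026, 0, 0, 0.07], [0, 0, 0, 0, 0.07]]]}}

```text
t: 2.52
ee_pos: [0.6253, 0.0266, 0.4049]
orientation: [0.005, 1.0, -0.002, 0.001]
wrist_force: [0.2, -0.9, 0.4]
opening: 0.07
```

```bash
cat >> h.py <<'E'
from bench import env,cams
def snap(name):
    st=env.read_state();d=cams.get_image("wrist");cv2.imwrite(f"pics/{name}.png",d["img"][:,:,::-1])
    T=d["T_tool_cam"];p=np.linalg.inv(T)@[0,0,.155,1];q=d["mtx"]@p[:3];print("pose",st["ee_pos"],"grasp px",q[:2]/q[2])
    return st,d
E
python3 - <<'E'
from h import *
snap("w1")
E
```

```text
pose [0.62525107 0.02659434 0.4048961 ] grasp px [319.88099848 284.63787199]
```

View pics/w1.png

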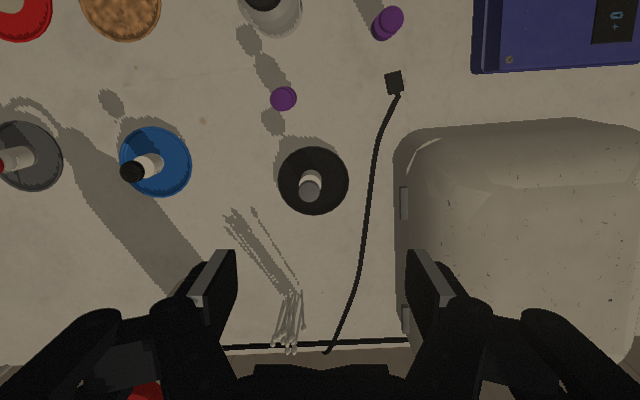

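Run:
```python
from h import *
np.set_printoptions(precision=4,suppress=True)
st,d=snap("w2");im=d["img"];hsv=cv2.cvtColor(im,cv2.COLOR_RGB2HSV)
def big(m,roi):
    x0,y0,x1,y1=roi;mm=np.zeros_like(m);mm[y0:y1,x0:x1]=m[y0:y1,x0:x1]
    c=max(cv2.findContours(mm,cv2.RETR_EXTERNAL,cv2.CHAIN_APPROX_NONE)[0],key=cv2.contourArea);return cv2.convexHull(c).reshape(-1,2).astype(float)
m=(hsv[...,2]<62).astype(np.uint8)*255
def dish(n,h):
    P=onplane(d,h,.008,st);print(n,circ(P),len(h),h.min(0),h.max(0))
dish("black",big(m,(255,130,365,230)))
m=((hsv[...,0]>95)&(hsv[...,0]<115)&(hsv[...,1]>120)).astype(np.uint8)*255
dish("blue",big(m,(110,110,200,205)))
a=im[135:225,265:355,::-1];cv2.imwrite("pics/w2c.png",cv2.resize(a,None,fx=6,fy=6,interpolation=cv2.INTER_CUBIC))
```

```text
pose [0.6239 0.0297 0.4046] grasp px [319.8799 284.6378]
black [0.6468 0.0171 0.0371] 36 [274. 148.] [344. 216.]
blue [ 0.6258 -0.1453  0.037 ] 39 [115. 128.] [187. 198.]
```

View pics/w2c.png

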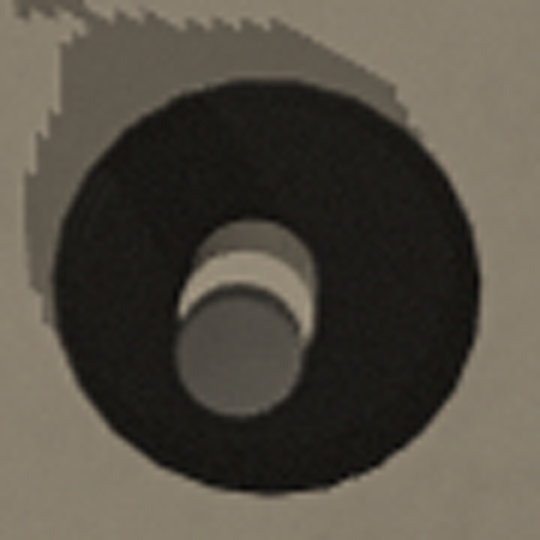

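Emit:
{"op": "step_arm", "data": {"targets": [[[-0.01, -0.01, 0.01, 0, 0.06], [-0.01, -0.01, 0.02, 0, 0.06], [0, 0, 0.02, 0, 0.06], [0, 0, 0, 0, 0.06], [0, 0, 0, 0, 0.06], [0, 0, 0, 0, 0.06]]]}}

```text
t: 3.12
ee_pos: [0.6426, 0.0153, 0.3558]
orientation: [-0.001, 1.0, 0.0, 0.0]
wrist_force: [0.4, -0.2, 0.6]
opening: 0.0603
```

```bash
cat >> h.py <<'E'
np.set_printoptions(precision=4,suppress=True)
def hull(m,roi):
    x0,y0,x1,y1=map(int,roi);mm=np.zeros(m.shape,np.uint8);mm[y0:y1,x0:x1]=m[y0:y1,x0:x1]*255
    c=max(cv2.findContours(mm,cv2.RETR_EXTERNAL,cv2.CHAIN_APPROX_NONE)[0],key=cv2.contourArea);return cv2.convexHull(c).reshape(-1,2).astype(float)
def proj(d,st,P):
    T=np.eye(4);T[:3,:3]=R.from_quat(st["orientation"]).as_matrix();T[:3,3]=st["ee_pos"];T=np.linalg.inv(T@d["T_tool_cam"])
    q=d["mtx"]@(T@np.r_[P,1])[:3];return q[:2]/q[2]
E
python3 - <<'E'
from h import *
st,d=snap("w3");im=d["img"];hsv=cv2.cvtColor(im,cv2.COLOR_RGB2HSV)
print(env.read_state()["dq"].max(),env.read_state()["ee_pos"])
p=proj(d,st,[.646,.015,.008]);r=[p[0]-52,p[1]-52,p[0]+52,p[1]+52]
h=hull(hsv[...,2]<62,r);print(circ(onplane(d,h,.008,st)),h.min(0),h.max(0))
x0,y0,x1,y1=map(int,r);cv2.imwrite("pics/w3c.png",cv2.resize(im[y0:y1,x0:x1,::-1],None,fx=5,fy=5,interpolation=cv2.INTER_CUBIC));print(x0,y0)
p=proj(d,st,[.646,.008,.055]);print(p,im[int(p[1]),int(p[0])])
E
```

```text
pose [0.6426 0.0153 0.3558] grasp px [319.8682 284.6353]
0.0054696195902943145 [0.6428 0.015  0.3562]
[0.6471 0.0166 0.0372] [280. 136.] [362. 216.]
267 124
[310.3304 190.2265] [82 78 70]
```

View pics/w3c.png

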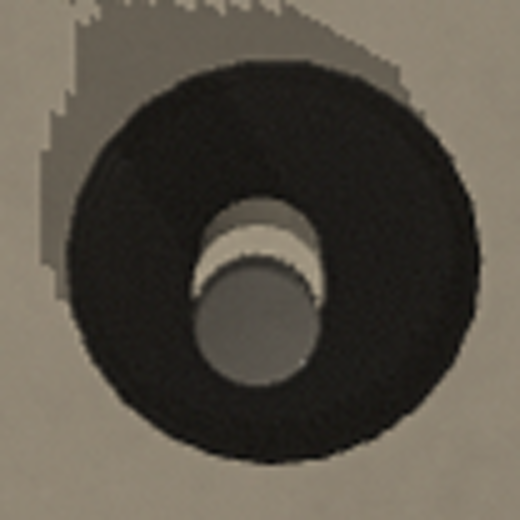

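Run:
```python
from h import *
st,d=snap("w3")
for z in (.055,): print(onplane(d,[[318.6,188.6]],z,st), onplane(d,[[318.6+12.6,188.6],[318.6-12.6,188.6]],z,st))
```

```text
pose [0.6428 0.015  0.3562] grasp px [319.8684 284.6355]
[[0.6453 0.0141 0.055 ]] [[0.6453 0.0239 0.055 ]
 [0.6453 0.0043 0.055 ]]
```

Emit:
{"op": "step_arm", "data": {"targets": [[[-0.0025, -0.001, 0.02, 0, 0.05], [0, 0, 0.025, 0, 0.05], [0, 0, 0.03, 0, 0.05], [0, 0, 0.03, 0, 0.05], [0, 0, 0.025, 0, 0.05], [0, 0, 0.02, 0, 0.05], [0, 0, 0.012, 0, 0.05], [0, 0, 0.006, 0, 0.05], [0, 0, 0, 0, 0.05], [0, 0, 0, 0, 0.05]]], "force": 25}}

```text
t: 4.05
ee_pos: [0.6458, 0.0129, 0.1879]
orientation: [0.0, 1.0, 0.0, 0.001]
wrist_force: [-0.7, 0.8, 0.7]
opening: 0.0497
```

Run:
```python
from h import *
snap("w4")
```

```text
pose [0.6458 0.0129 0.1879] grasp px [319.8704 284.6357]
```

View pics/w4.png

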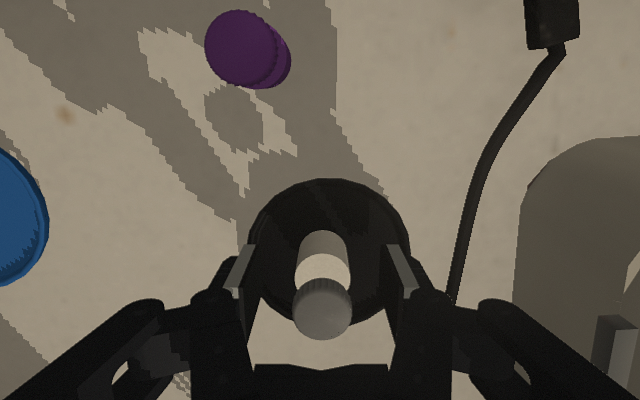

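Emit:
{"op": "step_arm", "data": {"targets": [[[0, 0, 0, 0, 0.035], [0, 0, 0, 0, 0.02], [0, 0, 0, 0, 0.01], [0, 0, 0, 0, 0.01], [0, 0, 0, 0, 0.01], [0, 0, 0, 0, 0.01], [0, 0, -0.005, 0, 0.01], [0, 0, -0.01, 0, 0.01], [0, 0, -0.015, 0, 0.01], [0, 0, 0, 0, 0.01]]], "force": 25}}

```text
t: 4.93
ee_pos: [0.6466, 0.0127, 0.2203]
orientation: [0.0, 1.0, 0.0, 0.003]
wrist_force: [0.7, 0.7, -0.7]
opening: 0.021
```

Run:
```python
from h import *
snap("w5")
```

```text
pose [0.6466 0.0127 0.2203] grasp px [319.8703 284.6363]
```

View pics/w5.png

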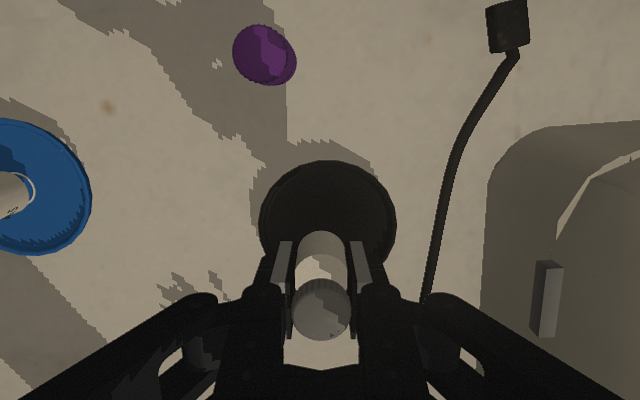

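Emit:
{"op": "step_arm", "data": {"targets": [[[0, 0, -0.03, 0, 0.01], [0, 0, -0.03, 0, 0.01], [0.02, -0.019, -0.03, 0, 0.01], [0.025, -0.025, 0, 0, 0.01], [0.025, -0.025, 0, 0, 0.01], [0.025, -0.025, 0, 0, 0.01], [0.025, -0.025, 0, 0, 0.01], [0.025, -0.025, 0, 0, 0.01], [0.015, -0.015, 0, 0, 0.01], [0.012, -0.01, 0, 0, 0.01]]]}}

```text
t: 5.82
ee_pos: [0.4709, -0.1583, 0.3068]
orientation: [0.002, 1.0, -0.0, -0.0]
wrist_force: [0.5, 1.8, -1.3]
opening: 0.0205
```

Emit:
{"op": "step_arm", "data": {"targets": [[[0, 0, 0, 0, 0.01], [0, 0, 0, 0, 0.01], [0, 0, 0, 0, 0.01]]]}}

```text
t: 6.07
ee_pos: [0.4739, -0.1553, 0.3069]
orientation: [-0.0, 1.0, 0.0, 0.001]
wrist_force: [0.2, 0.8, -0.2]
opening: 0.0209
```

Run:
```python
from h import *
st,d=snap("w6");im=d["img"];hsv=cv2.cvtColor(im,cv2.COLOR_RGB2HSV)
for n,c in [("spare",[.473,-.157,.008]),("red",[.471,-.258,.008]),("blue",[.626,-.146,.008])]: print(n,proj(d,st,c))
m=(hsv[...,0]>8)&(hsv[...,0]<20)&(hsv[...,1]>110)
h=hull(m,[200,0,420,300]);print(circ(onplane(d,h,.008,st)),h.min(0),h.max(0))
```

```text
pose [ 0.4739 -0.1553  0.3069] grasp px [319.8682 284.6348]
spare [317.6763 185.5069]
red [185.8914 182.8072]
blue [330.1382 351.7616]
[ 0.4724 -0.1582  0.0371] [268. 136.] [364. 229.]
```

View pics/w6.png

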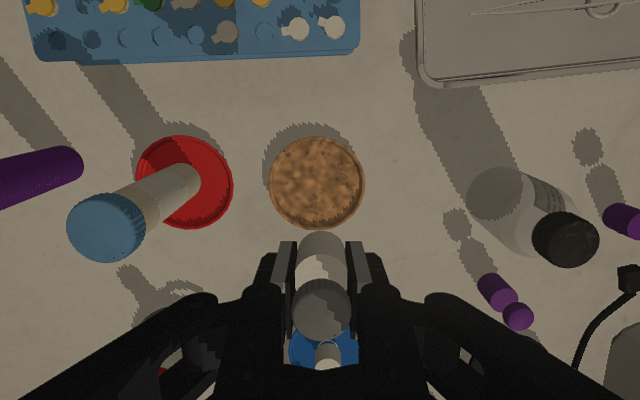

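Emit:
{"op": "step_arm", "data": {"targets": [[[0, -0.003, 0.01, 0, 0.01], [0, 0, 0.02, 0, 0.01], [0, 0, 0.025, 0, 0.01], [0, 0, 0.025, 0, 0.01], [0, 0, 0.018, 0, 0.01], [0, 0, 0.01, 0, 0.01], [0, 0, 0.005, 0, 0.01], [0, 0, 0.002, 0, 0.01], [0, 0, 0.001, 0, 0.01], [0, 0, 0, 0, 0.01]]]}}

```text
t: 6.95
ee_pos: [0.4735, -0.1592, 0.1913]
orientation: [0.0, 1.0, -0.0, 0.001]
wrist_force: [0.3, -0.1, 0.3]
opening: 0.0205
```

Emit:
{"op": "step_arm", "data": {"targets": [[[0, 0, 0.0015, 0, 0.01], [0, 0, 0.001, 0, 0.01], [0, 0, 0.0005, 0, 0.01], [0, 0, 0, 0, 0.01], [0, 0, 0, 0, 0.01]]]}}

```text
t: 7.37
ee_pos: [0.4731, -0.1591, 0.1879]
orientation: [0.0, 1.0, -0.0, 0.0]
wrist_force: [-1.3, 0.3, 0.2]
opening: 0.0208
```

Emit:
{"op": "step_arm", "data": {"targets": [[[0, 0, 0, 0, 0.026], [0, 0, 0, 0, 0.034], [0, 0, 0, 0, 0.045], [0, 0, 0, 0, 0.05], [0, 0, -0.015, 0, 0.05], [0, 0, -0.03, 0, 0.05], [0, 0, -0.03, 0, 0.05], [0, 0, -0.03, 0, 0.05], [0, 0, -0.02, 0, 0.05], [0, 0, 0, 0, 0.05]]]}}

```text
t: 8.2
ee_pos: [0.4744, -0.1597, 0.3166]
orientation: [0.001, 1.0, -0.001, 0.004]
wrist_force: [0.6, -0.3, -0.7]
opening: 0.0499
```

Run:
```python
from h import *
snap("w7")
```

```text
pose [ 0.4744 -0.1597  0.3166] grasp px [319.8673 284.6351]
```

View pics/w7.png

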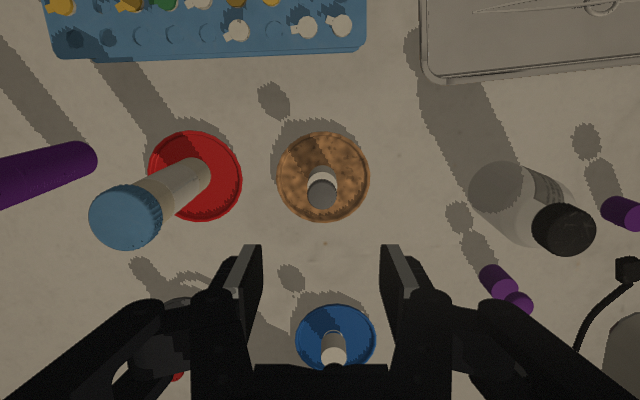

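Emit:
{"op": "step_arm", "data": {"targets": [[[-0.01, 0.001, -0.01, 0, 0.05], [-0.025, 0.003, -0.02, 0, 0.05], [-0.03, 0.003, -0.003, 0, 0.05], [-0.03, 0.003, 0, 0, 0.05], [-0.025, 0.003, 0, 0, 0.05], [-0.018, 0.001, 0, 0, 0.05], [-0.008, 0, 0, 0, 0.05], [0, 0, 0, 0, 0.05], [0, 0, 0, 0, 0.05], [0, 0, 0, 0, 0.05]]]}}

```text
t: 9.08
ee_pos: [0.6177, -0.1458, 0.345]
orientation: [0.001, 1.0, -0.0, -0.001]
wrist_force: [-0.0, -0.5, -0.5]
opening: 0.0501
```

```bash
cat >> h.py <<'E'
def crop(im,c,name,r=50,f=6):
    x0,y0=int(c[0])-r,int(c[1])-r;cv2.imwrite(f"pics/{name}.png",cv2.resize(im[y0:y0+2*r,x0:x0+2*r,::-1],None,fx=f,fy=f,interpolation=cv2.INTER_CUBIC));print("crop origin",x0,y0,"scale",f)
E
python3 - <<'E'
from h import *
st,d=snap("w8");im=d["img"];hsv=cv2.cvtColor(im,cv2.COLOR_RGB2HSV)
p=proj(d,st,[.626,-.146,.008]);print(p)
m=(hsv[...,0]>95)&(hsv[...,0]<115)&(hsv[...,1]>120)
h=hull(m,[p[0]-60,p[1]-60,p[0]+60,p[1]+60]);print("dish",circ(onplane(d,h,.008,st)),h.min(0),h.max(0))
p=proj(d,st,[.626,-.146,.055])
h=hull(hsv[...,2]<62,[p[0]-25,p[1]-25,p[0]+25,p[1]+25]);print("cap",circ(onplane(d,h,.055,st)),h.min(0),h.max(0))
crop(im,p,"w8c")
E
```

```text
pose [ 0.6177 -0.1458  0.345 ] grasp px [319.873 284.636]
[319.7986 185.511 ]
dish [ 0.6258 -0.1464  0.037 ] [277. 143.] [361. 224.]
cap [ 0.6241 -0.1489  0.0101] [303. 186.] [329. 212.]
crop origin 269 151 scale 6
```

View pics/w8c.png

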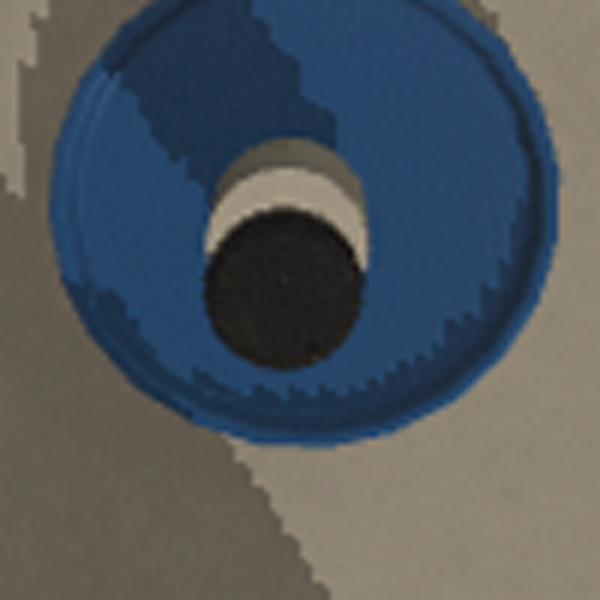

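Emit:
{"op": "step_arm", "data": {"targets": [[[-0.0065, -0.003, 0.015, 0, 0.05], [0, 0, 0.025, 0, 0.05], [0, 0, 0.03, 0, 0.05], [0, 0, 0.03, 0, 0.05], [0, 0, 0.025, 0, 0.05], [0, 0, 0.018, 0, 0.05], [0, 0, 0.01, 0, 0.05], [0, 0, 0.004, 0, 0.05], [0, 0, 0, 0, 0.05], [0, 0, 0, 0, 0.05]]], "force": 25}}

```text
t: 9.97
ee_pos: [0.6259, -0.1485, 0.1899]
orientation: [0.0, 1.0, -0.0, 0.001]
wrist_force: [0.8, -0.2, -0.3]
opening: 0.0503
```

Run:
```python
from h import *
snap("w9")
```

```text
pose [ 0.6259 -0.1485  0.1899] grasp px [319.8699 284.6355]
```

View pics/w9.png

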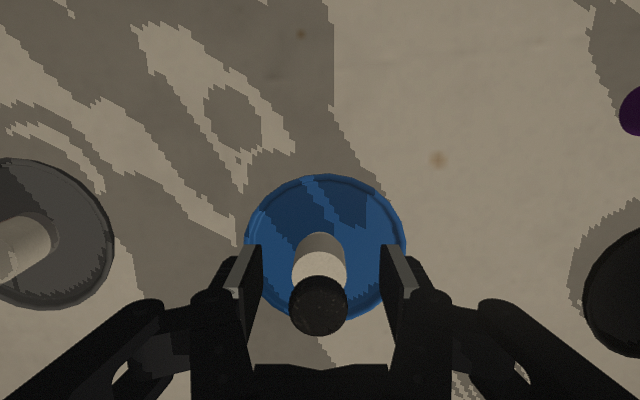

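Emit:
{"op": "step_arm", "data": {"targets": [[[0, 0, 0, 0, 0.035], [0, 0, 0, 0, 0.02], [0, 0, 0, 0, 0.01], [0, 0, 0, 0, 0.01], [0, 0, 0, 0, 0.01], [0, 0, 0, 0, 0.01], [0, 0, -0.005, 0, 0.01], [0, 0, -0.01, 0, 0.01], [0, 0, -0.015, 0, 0.01], [0, 0, -0.02, 0, 0.01]]], "force": 25}}

```text
t: 10.85
ee_pos: [0.625, -0.1481, 0.2392]
orientation: [0.0, 1.0, 0.0, -0.001]
wrist_force: [0.3, 0.3, -1.0]
opening: 0.0209
```

Emit:
{"op": "step_arm", "data": {"targets": [[[-0.002, 0.01, -0.02, 0, 0.01], [-0.003, 0.025, -0.01, 0, 0.01], [-0.004, 0.03, 0, 0, 0.01], [-0.004, 0.03, 0, 0, 0.01], [-0.004, 0.03, 0, 0, 0.01], [-0.004, 0.025, 0, 0, 0.01], [-0.002, 0.015, 0, 0, 0.01], [0, 0, 0, 0, 0.01], [0, 0, 0, 0, 0.01], [0, 0, 0, 0, 0.01]]]}}

```text
t: 11.68
ee_pos: [0.6486, 0.0146, 0.2692]
orientation: [0.001, 1.0, -0.001, 0.0]
wrist_force: [0.8, -0.7, 0.4]
opening: 0.0209
```

Run:
```python
from h import *
st,d=snap("w10");im=d["img"];hsv=cv2.cvtColor(im,cv2.COLOR_RGB2HSV)
p=proj(d,st,[.647,.0166,.008]);print(p)
h=hull(hsv[...,2]<58,[p[0]-65,p[1]-65,p[0]+65,p[1]+55]);print(circ(onplane(d,h,.008,st)),h.min(0),h.max(0))
```

```text
pose [0.6486 0.0146 0.2692] grasp px [319.8728 284.6357]
[323.6538 199.4047]
[0.6475 0.0165 0.0374] [268. 145.] [379. 253.]
```

View pics/w10.png

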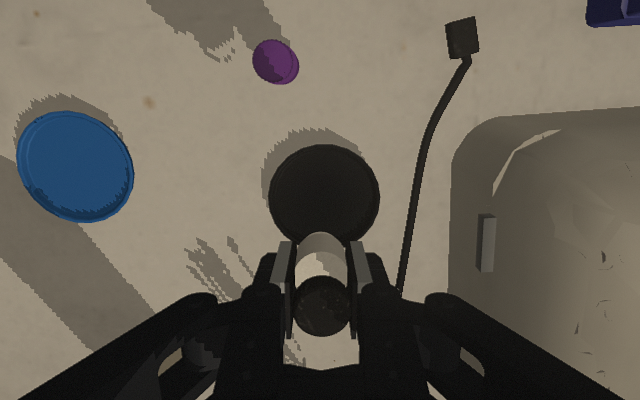

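Emit:
{"op": "step_arm", "data": {"targets": [[[0, 0.002, 0.01, 0, 0.01], [0, 0, 0.02, 0, 0.01], [0, 0, 0.02, 0, 0.01], [0, 0, 0.014, 0, 0.01], [0, 0, 0.008, 0, 0.01], [0, 0, 0.003, 0, 0.01], [0, 0, 0.001, 0, 0.01], [0, 0, 0, 0, 0.01], [0, 0, 0, 0, 0.01]]]}}

```text
t: 12.48
ee_pos: [0.6492, 0.0187, 0.1937]
orientation: [0.0, 1.0, 0.0, 0.001]
wrist_force: [-0.8, 0.3, -0.2]
opening: 0.021
```

Emit:
{"op": "step_arm", "data": {"targets": [[[0, -0.0015, 0.0015, 0, 0.01], [0, 0, 0.001, 0, 0.01], [0, 0, 0.001, 0, 0.01], [0, 0, 0.0005, 0, 0.01], [0, 0, 0, 0, 0.01], [0, 0, 0, 0, 0.01]]]}}

```text
t: 12.98
ee_pos: [0.6489, 0.017, 0.1897]
orientation: [0.0, 1.0, -0.0, 0.0]
wrist_force: [-1.9, 0.6, 5.7]
opening: 0.0213
```

Emit:
{"op": "step_arm", "data": {"targets": [[[0, 0, 0, 0, 0.026], [0, 0, 0, 0, 0.034], [0, 0, 0, 0, 0.045], [0, 0, 0, 0, 0.05], [0, 0, -0.015, 0, 0.05], [0, 0, -0.03, 0, 0.05], [0, 0, -0.03, 0, 0.05], [0, 0, -0.03, 0, 0.06], [0, 0, -0.03, 0, 0.06], [0, 0, 0, 0, 0.06]]]}}

```text
t: 13.82
ee_pos: [0.651, 0.0169, 0.3315]
orientation: [0.001, 1.0, 0.0, 0.006]
wrist_force: [1.2, -0.3, 0.6]
opening: 0.0599
```

Run:
```python
from h import *
st,d=snap("w11");im=d["img"];hsv=cv2.cvtColor(im,cv2.COLOR_RGB2HSV)
crop(im,proj(d,st,[.647,.0165,.008]),"w11c")
```

```text
pose [0.651  0.0169 0.3315] grasp px [319.8702 284.6375]
crop origin 269 120 scale 6
```

View pics/w11c.png

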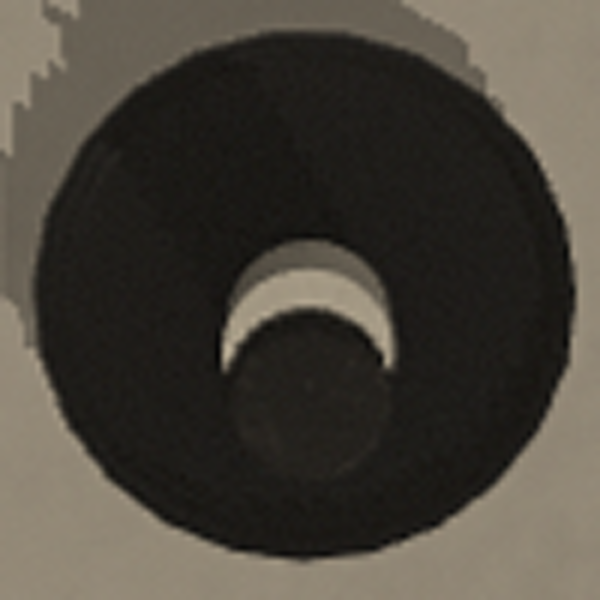

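Emit:
{"op": "step_arm", "data": {"targets": [[[0.01, -0.015, -0.02, 0, 0.06], [0.02, -0.03, -0.03, 0, 0.06], [0.02, -0.03, -0.02, 0, 0.06], [0.02, -0.03, 0, 0, 0.06], [0.02, -0.03, 0, 0, 0.06], [0.02, -0.03, 0, 0, 0.06], [0.02, -0.03, 0, 0, 0.06], [0.02, -0.03, 0, 0, 0.06], [0.018, -0.025, 0, 0, 0.06], [0.012, -0.016, 0, 0, 0.06]]]}}

```text
t: 14.7
ee_pos: [0.4679, -0.2482, 0.3903]
orientation: [0.002, 1.0, -0.0, -0.001]
wrist_force: [-0.8, 0.0, -0.1]
opening: 0.0603
```

Emit:
{"op": "step_arm", "data": {"targets": [[[0.006, -0.008, 0, 0, 0.06], [0, 0, 0, 0, 0.06], [0, 0, 0, 0, 0.06], [0, 0, 0, 0, 0.06], [0, 0, 0, 0, 0.06]]]}}

```text
t: 15.12
ee_pos: [0.4658, -0.2515, 0.3902]
orientation: [-0.001, 1.0, 0.0, 0.0]
wrist_force: [0.4, -0.7, 0.8]
opening: 0.0598
```

Run:
```python
from h import *
st,d=snap("w12");im=d["img"];hsv=cv2.cvtColor(im,cv2.COLOR_RGB2HSV)
p=proj(d,st,[.471,-.258,.008]);print(p)
m=((hsv[...,0]<6)|(hsv[...,0]>174))&(hsv[...,1]>150)
h=hull(m,[p[0]-50,p[1]-50,p[0]+50,p[1]+50]);print("dish",circ(onplane(d,h,.008,st)),h.min(0),h.max(0))
p=proj(d,st,[.471,-.258,.114]);print(p)
m=(hsv[...,0]>90)&(hsv[...,0]<115)&(hsv[...,1]>70)
h=hull(m,[p[0]-60,p[1]-60,p[0]+60,p[1]+60]);print("cap",circ(onplane(d,h,.114,st)),h.min(0),h.max(0))
```

```text
pose [ 0.4658 -0.2515  0.3902] grasp px [319.8647 284.6339]
[313.2818 169.9402]
dish [ 0.4714 -0.2596  0.037 ] [275. 133.] [349. 202.]
[310.6551 202.2232]
cap [ 0.4667 -0.2619  0.0167] [282. 173.] [328. 219.]
```

View pics/w12.png

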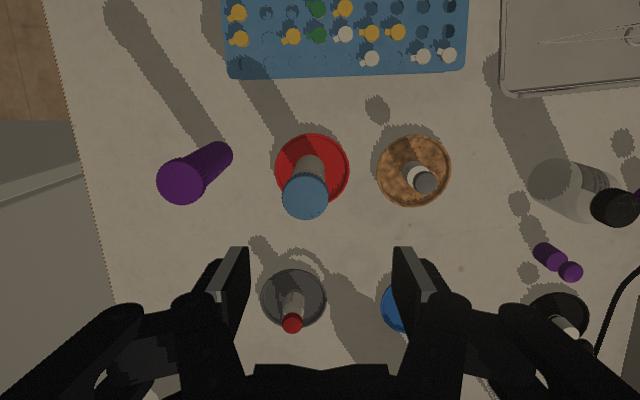

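Emit:
{"op": "step_arm", "data": {"targets": [[[-0.001, -0.0105, 0.01, 0, 0.06], [0, 0, 0.02, 0, 0.06], [0, 0, 0.025, 0, 0.06], [0, 0, 0.03, 0, 0.06], [0, 0, 0.025, 0, 0.06], [0, 0, 0.02, 0, 0.06], [0, 0, 0.015, 0, 0.06], [0, 0, 0.009, 0, 0.06], [0, 0, 0, 0, 0.06], [0, 0, 0, 0, 0.06]]], "force": 30}}

```text
t: 16.0
ee_pos: [0.4658, -0.264, 0.2361]
orientation: [0.0, 1.0, -0.0, -0.0]
wrist_force: [0.7, -0.9, 1.0]
opening: 0.0598
```

Run:
```python
from h import *
snap("w13")
```

```text
pose [ 0.4658 -0.264   0.2361] grasp px [319.8699 284.635 ]
```

View pics/w13.png

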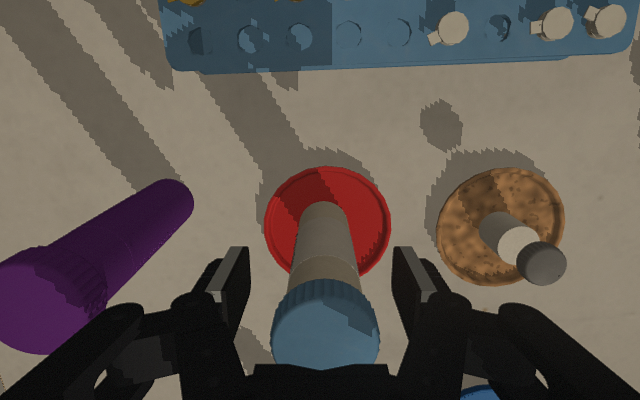

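Emit:
{"op": "step_arm", "data": {"targets": [[[0, 0.0015, 0, 0, 0.045], [0, 0, 0, 0, 0.032], [0, 0, 0, 0, 0.018], [0, 0, 0, 0, 0.015], [0, 0, 0, 0, 0.015], [0, 0, 0, 0, 0.015], [0, 0, -0.005, 0, 0.015], [0, 0, -0.01, 0, 0.015], [0, 0, -0.02, 0, 0.015], [0, 0, -0.025, 0, 0.015]]], "force": 30}}

```text
t: 16.88
ee_pos: [0.4649, -0.2619, 0.2965]
orientation: [0.0, 1.0, 0.001, -0.001]
wrist_force: [0.3, -1.0, 0.4]
opening: 0.0319
```

Run:
```python
from h import *
snap("w14")
```

```text
pose [ 0.4649 -0.2619  0.2965] grasp px [319.8721 284.6355]
```

View pics/w14.png

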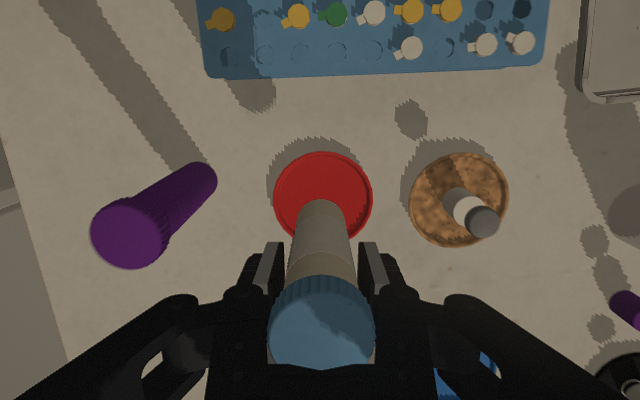

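Emit:
{"op": "step_arm", "data": {"targets": [[[0, 0, 0, 0, 0.015], [0, 0, 0, 0, 0.015]]]}}

```text
t: 17.1
ee_pos: [0.4657, -0.2622, 0.297]
orientation: [0.0, 1.0, -0.0, 0.001]
wrist_force: [-0.1, -0.9, -0.7]
opening: 0.0317
```

Run:
```python
from h import *
d=cams.get_image("scene");cv2.imwrite("pics/s2.png",cv2.resize(d["img"][150:300,250:450,::-1],None,fx=4,fy=4,interpolation=cv2.INTER_CUBIC))
d=cams.get_image("side");cv2.imwrite("pics/s3.png",cv2.resize(d["img"][80:240,290:450,::-1],None,fx=3.7,fy=3.7,interpolation=cv2.INTER_CUBIC))
```

View pics/s2.png

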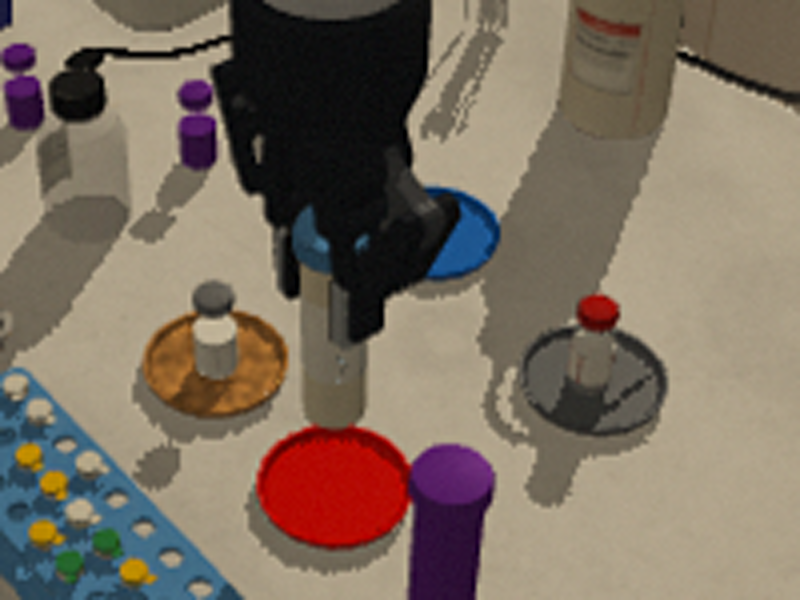

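View pics/s3.png

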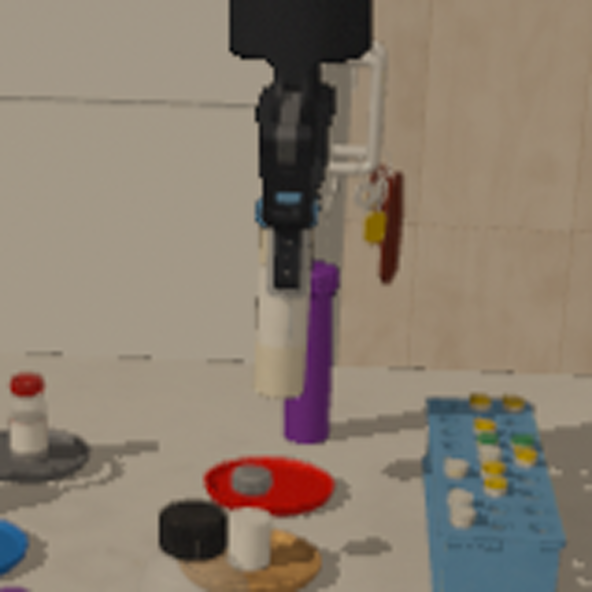

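Emit:
{"op": "step_arm", "data": {"targets": [[[-0.005, 0.004, -0.015, 0, 0.015], [-0.015, 0.011, -0.015, 0, 0.015], [-0.022, 0.016, 0, 0, 0.015], [-0.025, 0.018, 0, 0, 0.015], [-0.025, 0.018, 0, 0, 0.015], [-0.025, 0.018, 0, 0, 0.015], [-0.02, 0.015, 0, 0, 0.015], [-0.015, 0.011, 0, 0, 0.015], [-0.007, 0.005, 0, 0, 0.015], [0, 0, 0, 0, 0.015]]]}}

```text
t: 18.03
ee_pos: [0.6257, -0.1444, 0.3252]
orientation: [-0.001, 1.0, 0.001, -0.001]
wrist_force: [-1.9, 0.2, 0.3]
opening: 0.0318
```

Emit:
{"op": "step_arm", "data": {"targets": [[[0, 0, 0, 0, 0.015], [0, 0, 0, 0, 0.015]]]}}

```text
t: 18.2
ee_pos: [0.6235, -0.148, 0.3259]
orientation: [0.001, 1.0, -0.0, -0.001]
wrist_force: [-0.6, -0.4, -0.2]
opening: 0.0321
```

Run:
```python
from h import *
st,d=snap("w15");im=d["img"];hsv=cv2.cvtColor(im,cv2.COLOR_RGB2HSV)
p=proj(d,st,[.626,-.146,.008]);print(p)
m=(hsv[...,0]>95)&(hsv[...,0]<115)&(hsv[...,1]>130)
h=hull(m,[p[0]-60,p[1]-60,p[0]+60,p[1]+50]);print("dish",circ(onplane(d,h,.008,st),.037),h.min(0),h.max(0))
```

```text
pose [ 0.6235 -0.148   0.3259] grasp px [319.874  284.6362]
[322.7846 184.5384]
dish [ 0.6258 -0.1464] [278. 139.] [367. 220.]
```

View pics/w15.png

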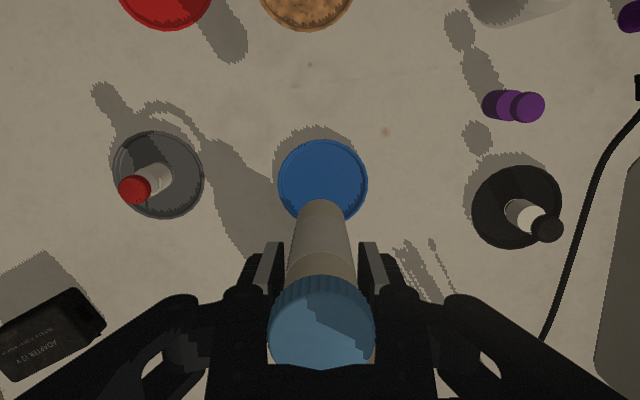

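Emit:
{"op": "step_arm", "data": {"targets": [[[-0.001, 0.001, 0.01, 0, 0.015], [0, 0, 0.02, 0, 0.015], [0, 0, 0.02, 0, 0.015], [0, 0, 0.016, 0, 0.015], [0, 0, 0.01, 0, 0.015], [0, 0, 0.006, 0, 0.015], [0, 0, 0.003, 0, 0.015], [0, 0, 0.001, 0, 0.015], [0, 0, 0, 0, 0.015], [0, 0, 0, 0, 0.015]]]}}

```text
t: 19.08
ee_pos: [0.6261, -0.1455, 0.2412]
orientation: [0.0, 1.0, -0.0, 0.001]
wrist_force: [0.4, -0.4, 0.3]
opening: 0.0317
```

Emit:
{"op": "step_arm", "data": {"targets": [[[0, 0, 0.0015, 0, 0.015], [0, 0, 0.0015, 0, 0.015], [0, 0, 0.001, 0, 0.015], [0, 0, 0.001, 0, 0.015], [0, 0, 0, 0, 0.015], [0, 0, 0, 0, 0.015]]]}}

```text
t: 19.58
ee_pos: [0.627, -0.1456, 0.2374]
orientation: [0.0, 1.0, -0.0, 0.002]
wrist_force: [-1.0, 1.4, 9.5]
opening: 0.0317
```

Emit:
{"op": "step_arm", "data": {"targets": [[[0, 0, 0, 0, 0.034], [0, 0, 0, 0, 0.038], [0, 0, 0, 0, 0.045], [0, 0, 0, 0, 0.055], [0, 0, 0, 0, 0.06], [0, 0, 0, 0, 0.06]]]}}

```text
t: 20.08
ee_pos: [0.6256, -0.1453, 0.2351]
orientation: [0.0, 1.0, 0.0, -0.0]
wrist_force: [-0.6, -0.3, -0.3]
opening: 0.0601
```

Run:
```python
from h import *
snap("w16")
```

```text
pose [ 0.6256 -0.1453  0.2351] grasp px [319.8705 284.6355]
```

View pics/w16.png

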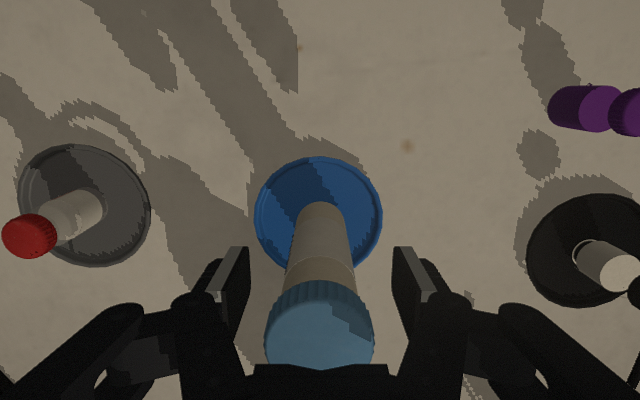

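Emit:
{"op": "step_arm", "data": {"targets": [[[0, 0, -0.015, 0, 0.06], [0, 0, -0.025, 0, 0.06], [0, 0, -0.035, 0, 0.06], [0, 0, -0.035, 0, 0.06], [0.001, -0.012, -0.01, 0, 0.05], [0.002, -0.025, 0, 0, 0.05], [0.003, -0.03, 0, 0, 0.05], [0.003, -0.03, 0, 0, 0.05], [0.002, -0.022, 0, 0, 0.05], [0.002, -0.013, 0, 0, 0.05]]]}}

```text
t: 20.97
ee_pos: [0.6114, -0.2811, 0.3552]
orientation: [0.002, 1.0, -0.001, -0.0]
wrist_force: [0.6, 0.7, -0.7]
opening: 0.0503
```

Emit:
{"op": "step_arm", "data": {"targets": [[[0, 0, 0, 0, 0.05], [0, 0, 0, 0, 0.05], [0, 0, 0, 0, 0.05], [0, 0, 0, 0, 0.05]]]}}

```text
t: 21.3
ee_pos: [0.6135, -0.2749, 0.3551]
orientation: [-0.001, 1.0, 0.001, 0.0]
wrist_force: [-0.4, 0.7, -0.4]
opening: 0.0497
```

Run:
```python
from h import *
st,d=snap("w17");im=d["img"];hsv=cv2.cvtColor(im,cv2.COLOR_RGB2HSV)
p=proj(d,st,[.619,-.277,.055]);print(p)
m=((hsv[...,0]<8)|(hsv[...,0]>172))&(hsv[...,1]>110)
h=hull(m,[p[0]-40,p[1]-40,p[0]+40,p[1]+40]);print("cap",circ(onplane(d,h,.055,st)),h.min(0),h.max(0))
p=proj(d,st,[.619,-.281,.008]);print(p);crop(im,p,"w17c")
```

```text
pose [ 0.6135 -0.2749  0.3551] grasp px [319.8658 284.6349]
[316.6992 193.3168]
cap [ 0.6167 -0.2792  0.0101] [302. 178.] [326. 203.]
[312.6676 178.7469]
crop origin 262 128 scale 6
```

View pics/w17.png

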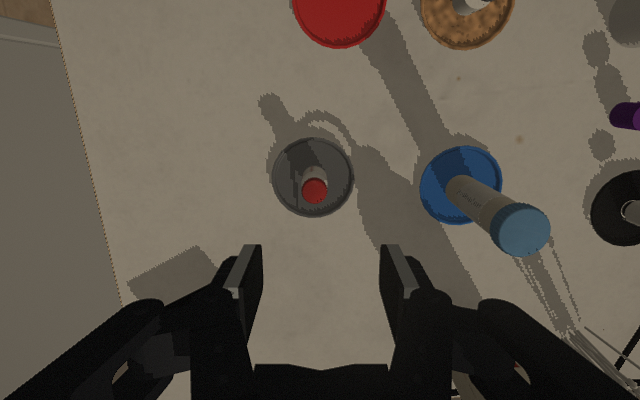

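View pics/w17c.png

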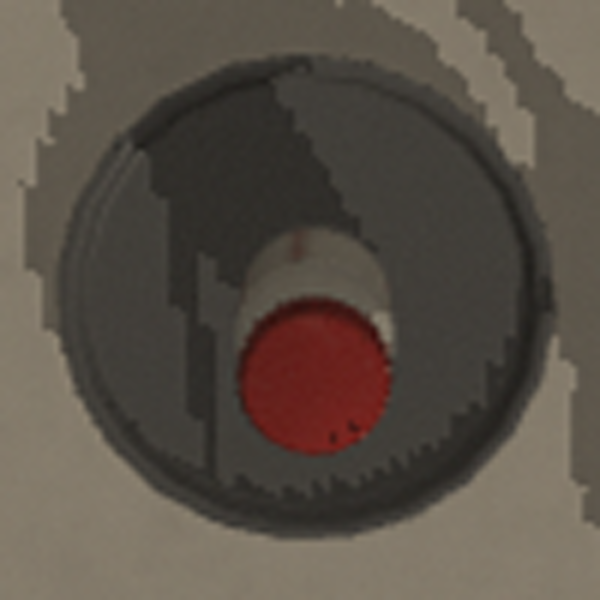

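Emit:
{"op": "step_arm", "data": {"targets": [[[-0.0035, -0.004, 0.015, 0, 0.05], [0, 0, 0.025, 0, 0.05], [0, 0, 0.03, 0, 0.05], [0, 0, 0.03, 0, 0.05], [0, 0, 0.028, 0, 0.05], [0, 0, 0.02, 0, 0.05], [0, 0, 0.012, 0, 0.05], [0, 0, 0.005, 0, 0.05], [0, 0, 0, 0, 0.05], [0, 0, 0, 0, 0.05]]], "force": 25}}

```text
t: 22.18
ee_pos: [0.6167, -0.2815, 0.1912]
orientation: [0.0, 1.0, -0.0, 0.001]
wrist_force: [0.3, 1.2, 0.1]
opening: 0.0498
```

Run:
```python
from h import *
st={"ee_pos":np.array([.6135,-.2749,.3551]),"orientation":np.array([-0.0005,1,.0005,0])}
s,d=snap("w18")
print("greydish",onplane(d,[[313.2,177.4]],.008,st))
```

```text
pose [ 0.6167 -0.2815  0.1912] grasp px [319.8682 284.6351]
greydish [[ 0.6177 -0.2807  0.008 ]]
```

View pics/w18.png

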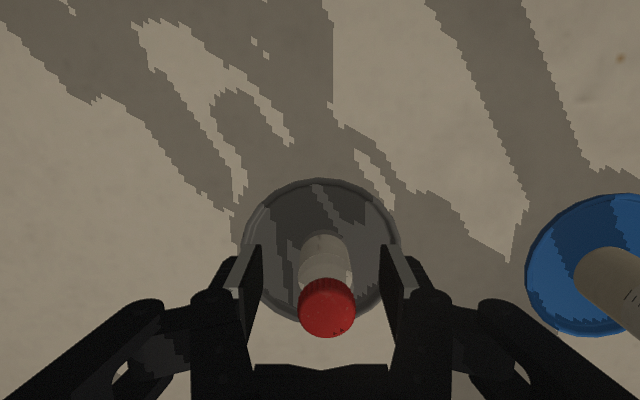

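Emit:
{"op": "step_arm", "data": {"targets": [[[0, 0.002, 0.001, 0, 0.04], [0, 0, 0, 0, 0.03], [0, 0, 0, 0, 0.01], [0, 0, 0, 0, 0.01], [0, 0, 0, 0, 0.01], [0, 0, 0, 0, 0.01], [0, 0, -0.005, 0, 0.01], [0, 0, -0.015, 0, 0.01], [0, 0, -0.025, 0, 0.01], [0, 0, -0.025, 0, 0.01]]], "force": 25}}

```text
t: 23.07
ee_pos: [0.6157, -0.2794, 0.2604]
orientation: [0.001, 1.0, 0.0, -0.001]
wrist_force: [1.0, 0.4, -0.6]
opening: 0.0204
```

Emit:
{"op": "step_arm", "data": {"targets": [[[0.01, 0.001, -0.015, 0, 0.01], [0.02, 0.003, -0.005, 0, 0.01], [0.028, 0.004, 0, 0, 0.01], [0.028, 0.004, 0, 0, 0.01], [0.025, 0.004, 0, 0, 0.01], [0.02, 0.003, 0, 0, 0.01], [0.01, 0.001, 0, 0, 0.01], [0.004, 0, 0, 0, 0.01], [0, 0, 0, 0, 0.01], [0, 0, 0, 0, 0.01]]]}}

```text
t: 23.9
ee_pos: [0.4724, -0.2594, 0.2799]
orientation: [0.0, 1.0, -0.0, 0.001]
wrist_force: [0.3, -0.3, -0.1]
opening: 0.0201
```

Run:
```python
from h import *
st,d=snap("w19");im=d["img"];hsv=cv2.cvtColor(im,cv2.COLOR_RGB2HSV)
p=proj(d,st,[.4714,-.2596,.008]);print(p)
m=((hsv[...,0]<6)|(hsv[...,0]>174))&(hsv[...,1]>150)
h=hull(m,[p[0]-65,p[1]-65,p[0]+65,p[1]+56]);print("dish",circ(onplane(d,h,.008,st)),h.min(0),h.max(0))
```

```text
pose [ 0.4724 -0.2594  0.2799] grasp px [319.8678 284.6347]
[320.0243 195.0656]
dish [ 0.4715 -0.2598  0.0372] [267. 142.] [373. 241.]
```

View pics/w19.png

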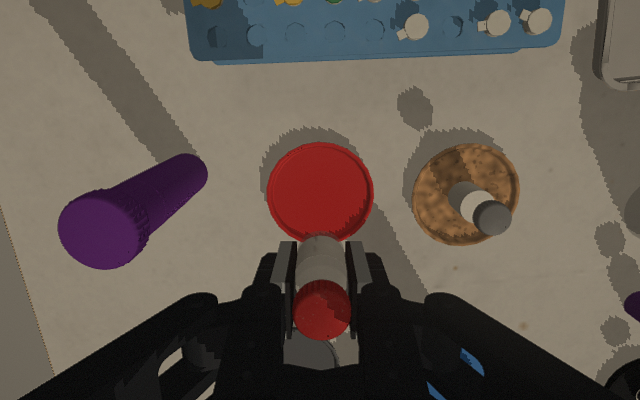

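Emit:
{"op": "step_arm", "data": {"targets": [[[0.001, 0, 0.01, 0, 0.01], [0, 0, 0.02, 0, 0.01], [0, 0, 0.02, 0, 0.01], [0, 0, 0.016, 0, 0.01], [0, 0, 0.01, 0, 0.01], [0, 0, 0.006, 0, 0.01], [0, 0, 0.003, 0, 0.01], [0, 0, 0.001, 0, 0.01], [0, 0, 0, 0, 0.01], [0, 0, 0, 0, 0.01]]]}}

```text
t: 24.78
ee_pos: [0.4705, -0.2594, 0.194]
orientation: [0.0, 1.0, -0.0, 0.001]
wrist_force: [-0.7, 0.1, -0.9]
opening: 0.0205
```

Emit:
{"op": "step_arm", "data": {"targets": [[[0, 0, 0.0015, 0, 0.01], [0, 0, 0.001, 0, 0.01], [0, 0, 0, 0, 0.01], [0, 0, 0, 0, 0.01]]]}}

```text
t: 25.12
ee_pos: [0.4702, -0.2592, 0.191]
orientation: [0.0, 1.0, -0.0, 0.0]
wrist_force: [0.2, -0.5, -0.3]
opening: 0.0209
```

Emit:
{"op": "step_arm", "data": {"targets": [[[-0.001, 0, 0.0007, 0, 0.01], [0, 0, 0.0005, 0, 0.01], [0, 0, 0, 0, 0.01], [0, 0, 0, 0, 0.01]]]}}

```text
t: 25.45
ee_pos: [0.4712, -0.2593, 0.1902]
orientation: [0.0, 1.0, 0.0, 0.0]
wrist_force: [-1.0, 1.2, 7.9]
opening: 0.0206
```

Emit:
{"op": "step_arm", "data": {"targets": [[[0, 0, 0, 0, 0.026], [0, 0, 0, 0, 0.034], [0, 0, 0, 0, 0.045], [0, 0, 0, 0, 0.05], [0, 0, -0.015, 0, 0.05], [0, 0, -0.03, 0, 0.05], [0, 0, -0.035, 0, 0.05], [0, 0, -0.035, 0, 0.05], [0, 0, -0.03, 0, 0.05], [0, 0.01, -0.01, 0, 0.05]]]}}

```text
t: 26.28
ee_pos: [0.4719, -0.2516, 0.3492]
orientation: [0.002, 1.0, -0.002, 0.003]
wrist_force: [0.4, -0.6, 0.4]
opening: 0.0501
```

Emit:
{"op": "step_arm", "data": {"targets": [[[0.001, 0.025, 0, 0, 0.05], [0.001, 0.03, 0, 0, 0.05], [0.001, 0.022, 0, 0, 0.05], [0.001, 0.012, 0, 0, 0.05], [0, 0.002, 0, 0, 0.05], [0, 0, 0, 0, 0.05], [0, 0, 0, 0, 0.05], [0, 0, 0, 0, 0.05]]]}}

```text
t: 26.95
ee_pos: [0.4672, -0.1594, 0.3446]
orientation: [0.001, 1.0, -0.0, -0.0]
wrist_force: [-0.0, 0.1, -0.5]
opening: 0.0502
```

Run:
```python
from h import *
st,d=snap("w20");im=d["img"]
p=proj(d,st,[.4722,-.1588,.055]);print(p);crop(im,p,"w20c")
```

```text
pose [ 0.4672 -0.1594  0.3446] grasp px [319.873  284.6357]
[321.1308 196.7306]
crop origin 271 146 scale 6
```

View pics/w20.png

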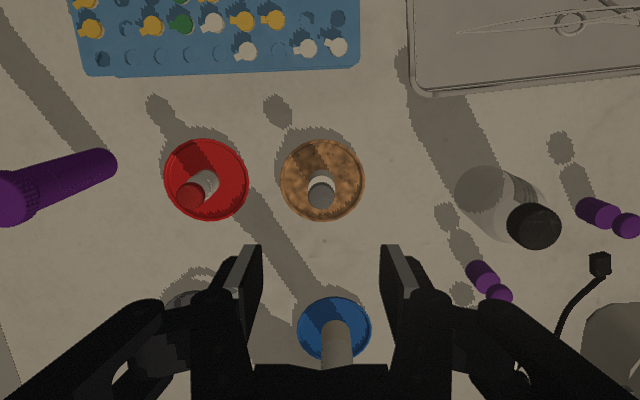

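View pics/w20c.png

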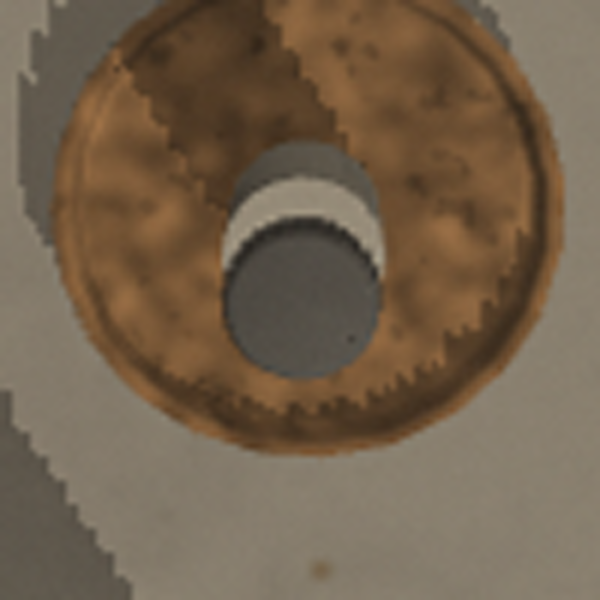

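Emit:
{"op": "step_arm", "data": {"targets": [[[-0.0045, 0.0005, 0.015, 0, 0.05], [0, 0, 0.025, 0, 0.05], [0, 0, 0.03, 0, 0.05], [0, 0, 0.03, 0, 0.05], [0, 0, 0.025, 0, 0.05], [0, 0, 0.018, 0, 0.05], [0, 0, 0.009, 0, 0.05], [0, 0, 0.004, 0, 0.05], [0, 0, 0, 0, 0.05], [0, 0, 0, 0, 0.05]]], "force": 25}}

```text
t: 27.83
ee_pos: [0.4722, -0.1582, 0.1894]
orientation: [0.001, 1.0, -0.0, 0.001]
wrist_force: [0.9, -1.0, 0.0]
opening: 0.05
```

Run:
```python
from h import *
s,d=snap("w21")
```

```text
pose [ 0.4722 -0.1582  0.1894] grasp px [319.8704 284.6352]
```

View pics/w21.png

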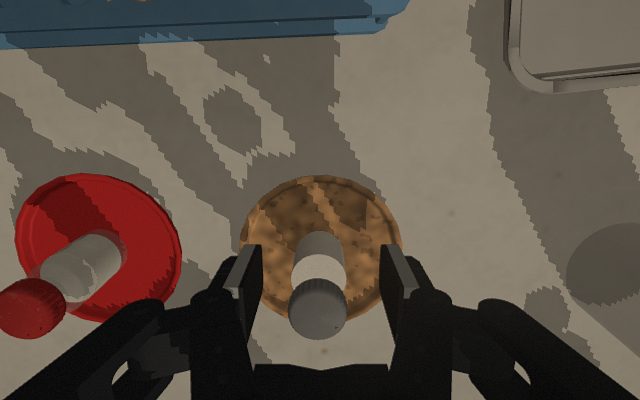

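Emit:
{"op": "step_arm", "data": {"targets": [[[0, 0, 0, 0, 0.04], [0, 0, 0, 0, 0.03], [0, 0, 0, 0, 0.01], [0, 0, 0, 0, 0.01], [0, 0, 0, 0, 0.01], [0, 0, 0, 0, 0.01], [0, 0, -0.005, 0, 0.01], [0, 0, -0.015, 0, 0.01], [0, 0, -0.03, 0, 0.01], [0, 0, -0.03, 0, 0.01]]], "force": 25}}

```text
t: 28.72
ee_pos: [0.471, -0.1576, 0.2691]
orientation: [0.0, 1.0, 0.0, -0.001]
wrist_force: [0.9, -0.6, -0.2]
opening: 0.0207
```

Emit:
{"op": "step_arm", "data": {"targets": [[[-0.005, -0.004, -0.025, 0, 0.01], [-0.018, -0.015, -0.005, 0, 0.01], [-0.025, -0.021, 0, 0, 0.01], [-0.028, -0.024, 0, 0, 0.01], [-0.028, -0.024, 0, 0, 0.01], [-0.022, -0.018, 0, 0, 0.01], [-0.014, -0.012, 0, 0, 0.01], [-0.006, -0.0045, 0, 0, 0.01], [0, 0, 0, 0, 0.01], [0, 0, 0, 0, 0.01]]]}}

```text
t: 29.55
ee_pos: [0.617, -0.2797, 0.2982]
orientation: [0.0, 1.0, 0.0, -0.001]
wrist_force: [-0.6, 0.4, -0.4]
opening: 0.0204
```

Emit:
{"op": "step_arm", "data": {"targets": [[[0, 0, 0, 0, 0.01], [0, 0, 0, 0, 0.01]]]}}

```text
t: 29.72
ee_pos: [0.617, -0.2793, 0.2987]
orientation: [0.0, 1.0, 0.0, -0.0]
wrist_force: [-0.9, 0.8, 0.1]
opening: 0.0206
```

Run:
```python
from h import *
st,d=snap("w22")
print(proj(d,st,[.6177,-.2807,.008]))
p=[proj(d,st,[.6177+.038*np.cos(a),-.2807+.038*np.sin(a),.008]) for a in np.arange(0,6.28,.2)]
im=d["img"][:,:,::-1].copy();cv2.polylines(im,[np.int32(p)],True,(0,255,255),1);cv2.imwrite("pics/w22.png",im)
```

```text
pose [ 0.617  -0.2793  0.2987] grasp px [319.8697 284.6357]
[317.7589 190.9895]
```

View pics/w22.png

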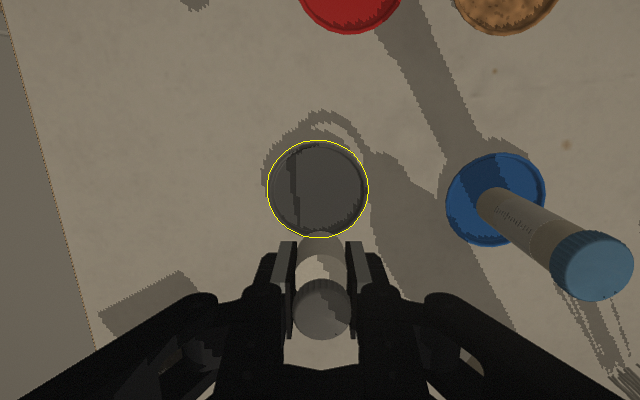

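Emit:
{"op": "step_arm", "data": {"targets": [[[-0.001, -0.001, 0.01, 0, 0.01], [0, 0, 0.02, 0, 0.01], [0, 0, 0.025, 0, 0.01], [0, 0, 0.022, 0, 0.01], [0, 0, 0.014, 0, 0.01], [0, 0, 0.009, 0, 0.01], [0, 0, 0.004, 0, 0.01], [0, 0, 0.001, 0, 0.01], [0, 0, 0, 0, 0.01], [0, 0, 0, 0, 0.01]]]}}

```text
t: 30.6
ee_pos: [0.6192, -0.2817, 0.1949]
orientation: [0.0, 1.0, -0.0, 0.001]
wrist_force: [0.3, 0.4, -0.1]
opening: 0.0202
```

Emit:
{"op": "step_arm", "data": {"targets": [[[0, 0, 0.001, 0, 0.01], [0, 0, 0.001, 0, 0.01], [0, 0, 0.0005, 0, 0.01], [0, 0, 0, 0, 0.01], [0, 0, 0, 0, 0.01]]]}}

```text
t: 31.02
ee_pos: [0.6187, -0.2813, 0.1912]
orientation: [0.0, 1.0, 0.0, 0.0]
wrist_force: [-0.0, 0.6, -0.2]
opening: 0.0207
```

Emit:
{"op": "step_arm", "data": {"targets": [[[0, 0, 0.0007, 0, 0.01], [0, 0, 0.0007, 0, 0.01], [0, 0, 0.0003, 0, 0.01], [0, 0, 0, 0, 0.01], [0, 0, 0, 0, 0.01]]]}}

```text
t: 31.43
ee_pos: [0.6187, -0.2814, 0.1895]
orientation: [0.0, 1.0, -0.0, 0.0]
wrist_force: [0.6, -0.3, 0.4]
opening: 0.0206
```

Emit:
{"op": "step_arm", "data": {"targets": [[[0, 0, 0.0006, 0, 0.01], [0, 0, 0.0004, 0, 0.01], [0, 0, 0, 0, 0.01], [0, 0, 0, 0, 0.01]]]}}

```text
t: 31.77
ee_pos: [0.6188, -0.2814, 0.1894]
orientation: [0.0, 1.0, 0.0, 0.0]
wrist_force: [-2.5, 0.5, 8.2]
opening: 0.0211
```

Seated (8 N). Release, rise, then back off towards the robot for a clear view.

Emit:
{"op": "step_arm", "data": {"targets": [[[0, 0, 0, 0, 0.026], [0, 0, 0, 0, 0.034], [0, 0, 0, 0, 0.045], [0, 0, 0, 0, 0.05], [0, 0, -0.015, 0, 0.05], [0, 0, -0.03, 0, 0.05], [0, 0, -0.035, 0, 0.05], [0, 0, -0.035, 0, 0.05], [0, 0, -0.035, 0, 0.05], [0, 0, -0.035, 0, 0.05]]]}}

```text
t: 32.6
ee_pos: [0.6183, -0.2814, 0.3764]
orientation: [0.001, 1.0, -0.0, 0.0]
wrist_force: [0.8, -0.4, -0.1]
opening: 0.05
```

Emit:
{"op": "step_arm", "data": {"targets": [[[0.01, 0.01, -0.03, 0, 0.05], [0.015, 0.015, -0.03, 0, 0.05], [0.015, 0.015, -0.02, 0, 0.05], [0.015, 0.015, 0, 0, 0.05], [0.015, 0.015, 0, 0, 0.05], [0.01, 0.015, 0, 0, 0.05], [0, 0.01, 0, 0, 0.05], [0, 0, 0, 0, 0.05], [0, 0, 0, 0, 0.05], [0, 0, 0, 0, 0.05]]]}}

```text
t: 33.43
ee_pos: [0.5392, -0.1871, 0.4538]
orientation: [0.001, 1.0, -0.0, 0.0]
wrist_force: [-0.3, -0.7, 0.3]
opening: 0.0502
```

Run:
```python
from h import *
st,d=snap("w23");im=d["img"];hsv=cv2.cvtColor(im,cv2.COLOR_RGB2HSV)
for n in("scene","side"):
    cv2.imwrite(f"pics/f_{n}.png",cams.get_image(n)["img"][:,:,::-1])
```

```text
pose [ 0.5392 -0.1871  0.4538] grasp px [319.8699 284.6353]
```

View pics/w23.png

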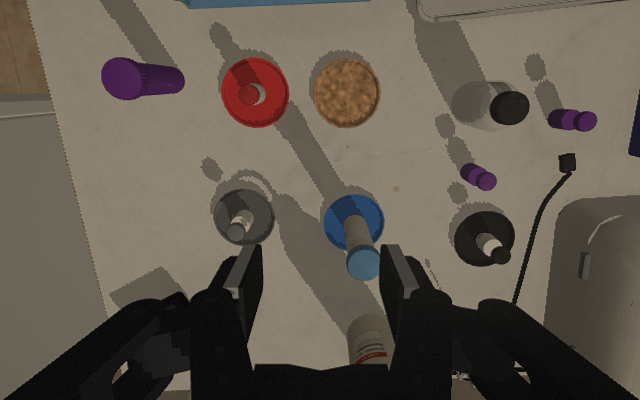

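View pics/f_scene.png

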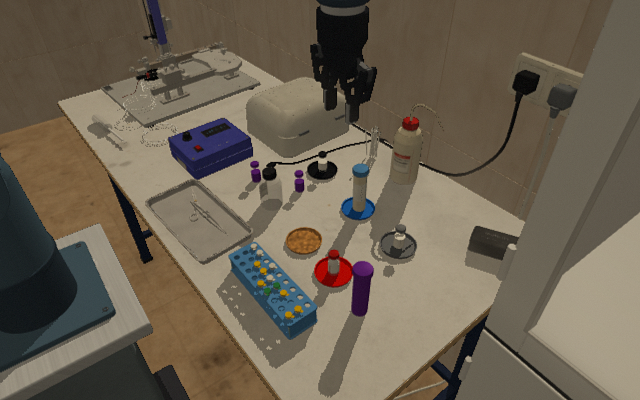

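View pics/f_side.png

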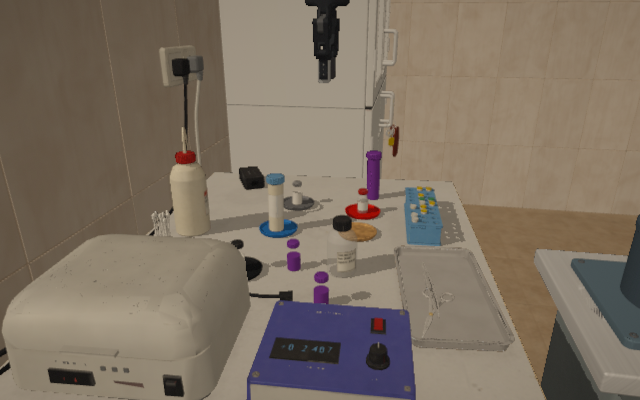

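Run:
```python
from h import *
st,d=snap("w24");hsv=cv2.cvtColor(d["img"],cv2.COLOR_RGB2HSV)
H,S,V=[hsv[...,i] for i in range(3)]
D={"red":([.4714,-.2597],.055,((H<8)|(H>172))&(S>110)),"blue":([.6258,-.1464],.114,(H>90)&(H<115)&(S>70)&(V>100)),"black":([.6473,.0166],.055,None),"grey":([.6177,-.2807],.055,None)}
for n,(c,z,m) in D.items():
    print(n,"expected cap px",proj(d,st,[*c,z]))
print("caps by eye: black",onplane(d,[[501,256]],.055,st),"grey",onplane(d,[[236,231]],.055,st),"blue",onplane(d,[[363,263]],.114,st),"red",onplane(d,[[249,94]],.055,st))
print(env.finish_job())
```

```text
pose [ 0.539  -0.1872  0.4533] grasp px [319.8719 284.6358]
red expected cap px [246.3699  94.0227]
blue expected cap px [363.5133 264.4319]
black expected cap px [502.4079 257.0094]
grey expected cap px [235.0476 232.6168]
caps by eye: black [[0.6461 0.0148 0.055 ]] grey [[ 0.6158 -0.2795  0.055 ]] blue [[ 0.6243 -0.1469  0.114 ]] red [[ 0.4714 -0.2571  0.055 ]]
the job is handed in; nothing more can be done
None
```

I sorted all four containers onto their own dishes and handed the job in at about 33.5 s, well under the 131 s limit. The order was: grey vial to the cork dish, black vial to the black dish, blue tube to the blue dish, red vial to the red dish, then grey vial to the grey dish.

- **Final views:** the scene, side and wrist pictures show each container upright on its matching dish and the cork dish empty. The reagent bottle and the purple look-alikes look unmoved, though I didn't measure them at the end.
- **Centring:** from the last wrist picture, each cap sits within about 3 mm of its dish's middle; up to 14 mm is allowed. I picked those cap centres by eye.
- **Forces:** the readings I saw stayed under 10 N when setting down.

Two readings disagreed:
- **Scene camera:** it placed things up to about 7 mm off the wrist camera along y, so I used the wrist measurements.
- **Blue tube grip:** the fingers closed to 32 mm on the 28 mm body, so the pads were probably catching the edge of the 34 mm cap. The tube still held upright and set down cleanly.

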